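Start the hob under the saucepan

ROBOT

A 7-joint arm with a two-finger parallel gripper is mounted at the origin on the work surface. World frame = base frame: x ahead of the robot, y to its left, z up, the work surface at z = 0. Lengths are in m, angles in rad, forces in N, time in s.
With the tool pointing down it reaches from about 0.4 to 0.85 m from the base axis. Payload 4.5 kg.
Tool frame: the origin (TCP) lies at the very end of the fingers, on their centre line; the grasp point (between the pads) lies 19 mm behind it (tcp_to_grasp is the z of the grasp point in the tool frame, in m); z points along the fingers, y is the line along which they close (so a half turn about z gives the same grasp; the last joint's range is limited). The gripper opens to 88 mm and grips with 3 to 60 N. Pads are 18 mm wide; open, the fingers measure 123 mm over their backs; the gripper's body (75 mm by 187 mm) begins 45 mm behind the grasp point.
Start: joints at [1.188, 0.689, -0.195, 1.565, 0.157, 0.902, -0.215], TCP at [0.253, -0.572, 0.239] pointing down, gripper open.
Joint ranges: [-3.01, 3.01], [-0.46, 2.08], [-1.47, 1.51], [0.13, 2.56], [-1, 4.14], [0.04, 2.09], [-2.66, 2.66]. Speed limits (rad/s): [2.57, 2.57, 3.14, 3.14, 3.14, 3.14, 3.14].

INTERFACE

Orientations are given as a unit quaternion [x, y, z, w].
In Python, from plant import * gives the robot as it stands. The module is installed in compiled form; this text tells all that it offers.
- The arm moves only by the shell command python3 -m jog 'ROWS' [OPENING] [FORCE]. ROWS is JSON, a list that holds one entry, the list of rows, each a list of 6 numbers: the shift along the tool's x, y, z in m, then the turn, a rotation vector about the tool's x, y, z in rad. In form: [[[dx, dy, dz, ax, ay, az], ...]]. A call has 1 to 12 rows; each row shifts and turns the commanded pose from where the row before left it, along the tool's axes as they then stand; what a row does not reach is not made up. A row lasts 1/8 s, in which the tool goes at most 62.5 mm and 10.7 degrees, less where a joint would pass 70% of its speed; a pose out of reach is approached as far as the arm can. A call with a gripper value outside its range is refused whole. OPENING is the finger opening in m, from 0 to 0.0881, set as the call begins (- or left out, the last holds). The fingers move at their own pace and stop on an object; FORCE is the grip in N (left out, the last holds). Time passes only in rows, so rows that do not move let the fingers close. It gives the time, the measured TCP pose, the force, the opening and the grip force at its end, in the units of the state.
- get_state(): the state, without advancing time (a new reading comes with each control period).
- snapshot(name): name is "side" or "top" or "wrist"; returns a dict with "frame" (420x560x3 uint8, red, green, blue), "mtx" (3x3 intrinsics, pixels), "xyz" and "orientation" of the camera in the world; the wrist camera has in their place "mount" (4x4, takes a point from camera to tool coordinates, whose origin is the TCP and whose axes are the flange's). Camera axes: x right, y down, z forward; pixel columns grow to the right and rows downward; lengths in m; the calibration is good to about 2 mm. A picture is of the moment at which its call begins: read the wrist's pose just before it. There is no depth.
- finish_job(): hands the job in; it is judged then, once.
The state is a dict: "clock": time; "q": joint angles; "qd": joint speeds; "joint_torque": joint torques, N m; "tool_pos": TCP position; "eef_rot": TCP orientation; "contact_force": force on the tool from outside, world axes, zero at the start; "moment": the same for the moment, N m; "opening": opening from 0.0 (shut) to 1.0 (fully open); "finger_force": force on a finger pad.
Only numpy, scipy, OpenCV 4.12 (cv2) and the standard library are available. Lean on these libraries where they do the work, as an engineer would, in place of code of your own. Each camera call takes 0.05 s, during which the arm holds its last target. There are 200 camera calls.

TASK

Start the hob under the copper saucepan: with a fingertip, lightly press in the green main key, then the blue key on the same side as the saucepan, and last the orange start key. Press each one fully in, in that order, but gently; do not press the other blue key, and do not shift or pick up the pan, bowl, pepper mill or spatula.

Things in the scene. Friction and masses are not known exactly. Their poses are not given: they have to be found in the camera images.
- hob: Two-zone tabletop induction hob, fixed: a steel slab 340 mm deep (x) x 560 wide (y) x 50 high, black glass top. Origin at the centre of its underside, on the worktop; x points away from the robot, y to its left, z up. Keys in a row near its front edge at x = -125 mm; y = +140 (blue, left zone), +45 (green, main), -45 (orange, start), -140 mm (blue, right zone).
- zone_left (a point): Centre of the left cooking zone (a ring of 100 mm radius printed on the glass), on the glass 50 mm above the worktop, at hob x +45, y +140 mm. Same side as the left blue key.
- zone_right (a point): Centre of the right cooking zone, at hob x +45, y -140 mm. Same side as the right blue key.
- saucepan: Loose copper saucepan, 0.6 to 1.3 kg, 170 mm across, 90 mm high; a dark handle along its own +x reaches 253 mm from its centre, up to 100 mm above its base, roughly away from the robot. Origin at the centre of its underside. It stands on one of the two zones, within 15 mm of its centre. Leave it where it is.
- bowl: Loose white ceramic bowl, 150 mm across, 60 mm high, origin at the centre of its underside; parked on the other zone. Leave it where it is.
- mill: Loose dark wooden pepper mill, 56 mm across, 160 mm high, origin at the centre of its underside; stands on the worktop beyond the hob's left end. Leave it where it is.
- spatula: Loose spatula lying on the worktop beyond the hob's right end, about 290 mm long along its own x, 20 mm high, origin on its underside near the middle. Leave it where it is.
- key_main_top (a point): Green main key: centre of the top face of its round cap, 30 mm across; 66 mm above the worktop when out, 58 mm when fully in; moves with the cap.
- key_main (a joint): Green main key: travel downwards in m, 0 = out (as it starts), 0.008 = fully in. It moves at about 3 N, has no spring and stays where it is left. Its black rubber mount gives another 0.4 mm per N (1 mm while the key moves), up to 5 mm, and springs back. Meant for a light touch, well below 25 N.
- key_left_top (a point): Left blue key (switches the left zone): centre of the top face of its round cap, 30 mm across; 66 mm above the worktop when out, 58 mm when fully in; moves with the cap.
- key_left (a joint): Left blue key (switches the left zone): travel downwards in m, 0 = out (as it starts), 0.008 = fully in. It moves at about 3 N, has no spring and stays where it is left. Its black rubber mount gives another 0.4 mm per N (1 mm while the key moves), up to 5 mm, and springs back. Meant for a light touch, well below 25 N.
- key_right_top (a point): Right blue key (switches the right zone): centre of the top face of its round cap, 30 mm across; 66 mm above the worktop when out, 58 mm when fully in; moves with the cap.
- key_right (a joint): Right blue key (switches the right zone): travel downwards in m, 0 = out (as it starts), 0.008 = fully in. It moves at about 3 N, has no spring and stays where it is left. Its black rubber mount gives another 0.4 mm per N (1 mm while the key moves), up to 5 mm, and springs back. Meant for a light touch, well below 25 N.
- key_start_top (a point): Orange start key: centre of the top face of its round cap, 30 mm across; 66 mm above the worktop when out, 58 mm when fully in; moves with the cap.
- key_start (a joint): Orange start key: travel downwards in m, 0 = out (as it starts), 0.008 = fully in. It moves at about 3 N, has no spring and stays where it is left. Its black rubber mount gives another 0.4 mm per N (1 mm while the key moves), up to 5 mm, and springs back. Meant for a light touch, well below 25 N.

How it is judged:
By the outcome, as a careful person would: the job done as asked, in the order asked, and still so for the second after the job is handed in, with the robot touching nothing.
It also fails if it takes over 46 s, if anything falls off the work surface, if the arm or the gripper's body presses on something with over 40 N, if the wrist force passes 120 N, or if a joint passes its speed limit or range.

## Working session

There is one attempt and no reset: what is moved stays moved. The work goes in short steps, Python scripts to look and compute and a shell command to move; the robot and the scene stay as the last step left them, time stands still between calls to the robot, and variables do not carry over. Pictures are saved under pics/ and viewed, at most 10 in all, crops included, and the job is handed in when it is done.

```bash
mkdir -p pics; python3 - <<'E'
from plant import *
import cv2
s=get_state();print(s['clock'],s['tool_pos'],s['eef_rot'],s['contact_force'],s['opening'])
for n in("top","side"):
    d=snapshot(n);cv2.imwrite(f"pics/{n}1.png",d["frame"][:,:,::-1]);print(n,d["xyz"],d["orientation"],d["mtx"])
E
```

```text
0.0 [ 0.25274519 -0.57093868  0.23792226] [ 9.78353116e-01  2.06940505e-01 -2.48559192e-04 -8.63806469e-04] [-0.62625546 -0.53011586  0.58471329] 1.0045930891039434
top [0.36361931 0.04131654 1.15292708] [-0.67881028  0.72554141 -0.08478785  0.0749485 ] [[445.4441957    0.         290.10749987]
 [  0.         445.4441957  213.52193968]
 [  0.           0.           1.        ]]
side [0.48608863 0.91791045 0.59015072] [-0.05975112  0.86440832 -0.49845346  0.02778843] [[380.32023918   0.         284.22926755]
 [  0.         380.32023918 209.0993771 ]
 [  0.           0.           1.        ]]
```

View pics/top1.png

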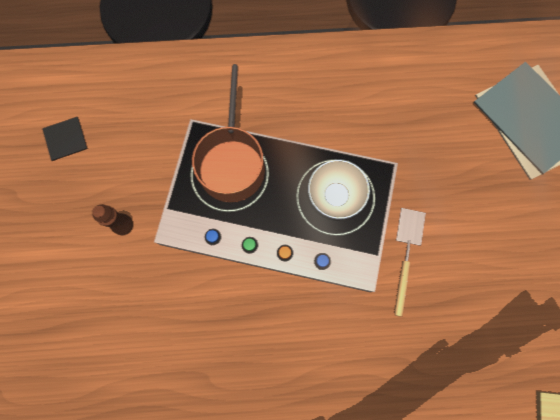

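The top view shows the pan on the left zone (230,170) and the bowl on the right (338,190). The keys are left blue (213,237), green (250,245), orange (285,253) and right blue (322,261).

```bash
cat > h.py <<'E'
from plant import *
import cv2, numpy as np
from scipy.spatial.transform import Rotation as R
SP={'left':(95,125,None),'green':(50,80,None),'orange':(8,18,None)}
def blobs(fr,roi=None,amin=30):
    hsv=cv2.cvtColor(fr,cv2.COLOR_RGB2HSV);out=[]
    for n,lo,hi in(('blue',(100,120,60),(128,255,255)),('green',(45,120,60),(85,255,255)),('orange',(9,170,150),(20,255,255))):
        m=cv2.inRange(hsv,lo,hi)
        if roi: k=np.zeros_like(m);k[roi[1]:roi[3],roi[0]:roi[2]]=255;m&=k
        _,_,st,c=cv2.connectedComponentsWithStats(m)
        out+=[(n,st[i,4],c[i]) for i in range(1,len(c)) if st[i,4]>=amin]
    return out
def cast(px,K,o,Rm,z):
    r=Rm@np.linalg.solve(K,[px[0],px[1],1]);return o+r*(z-o[2])/r[2]
E
python3 - <<'E'
from h import *
d=snapshot('top')
s=get_state();Rt=R.from_quat(s['eef_rot']);print(Rt.as_matrix().round(3))
for n,a,c in blobs(d['frame'],(190,220,345,280)):
    p=cast(c,d['mtx'],np.array(d['xyz']),R.from_quat(d['orientation']).as_matrix(),.066)
    print(n,a,c.round(1),p.round(4),'tool delta',Rt.inv().apply(p-s['tool_pos']).round(4))
E
```

```text
[[ 0.914  0.405 -0.001]
 [ 0.405 -0.914  0.001]
 [-0.    -0.001 -1.   ]]
blue 124 [211.7 235.9] [0.5695 0.2148 0.066 ] tool delta [ 0.6078 -0.5901  0.1729]
blue 38 [320.3 259.9] [ 0.4922 -0.0483  0.066 ] tool delta [ 0.4306 -0.3808  0.1726]
```

```bash
python3 -m jog '[[[0.034,-0.032,0,0,0,0],[0.034,-0.032,0,0,0,0],[0.034,-0.032,0,0,0,0],[0.034,-0.032,0,0,0,0],[0.034,-0.032,0,0,0,0],[0.034,-0.032,0,0,0,0],[0.034,-0.032,0,0,0,0],[0.034,-0.032,0,0,0,0],[0.034,-0.032,0,0,0,0],[0.034,-0.032,0,0,0,0],[0.034,-0.032,0,0,0,0],[0.034,-0.032,0,0,0,0]]]' 0 10 | tail -8
python3 -m jog '[[[0.034,-0.032,0,0,0,0],[0.034,-0.032,0,0,0,0],[0.034,-0.032,0,0,0,0],[0.034,-0.032,0,0,0,0],[0,0,0,0,0,0.175],[0,0,0,0,0,0.175],[0,0,0,0,0,0.175],[0,0,0,0,0,0.175],[0,0,0.03,0,0,0],[0,0,0.03,0,0,0],[0,0,0,0,0,0]]]'
python3 - <<'E'
from h import *
s=get_state();print(s);d=snapshot('wrist');print(d['mount'],d['mtx']);cv2.imwrite('pics/w1.png',d['frame'][:,:,::-1])
f=d['frame'];hsv=cv2.cvtColor(f,cv2.COLOR_RGB2HSV)
for b in blobs(f):print(b)
E
```

```text
clock: 1.65
tool_pos: [0.4711, -0.0538, 0.2387]
eef_rot: [0.978, 0.207, -0.0, 0.0]
contact_force: [0.8, -0.0, 0.6]
opening: 0.006
finger_force: 0.0
clock: 3.02
tool_pos: [0.5414, 0.1166, 0.1769]
eef_rot: [0.99, -0.141, -0.002, 0.001]
contact_force: [0.3, -0.2, -0.5]
opening: 0.004
finger_force: 0.0
{'clock': 3.025, 'q': array([-0.34337216,  0.68385692,  0.0803837 ,  1.84834105, -0.08789346,
        0.61799904, -2.06272778]), 'qd': array([ 0.00131662, -0.04220505,  0.0094523 , -0.04287327,  0.00323411,
        0.02426995, -0.00134258]), 'joint_torque': array([-1.25962403e-02, -4.69510603e+01,  2.13498697e+00, -1.10855126e+01,
        5.48433731e-03, -2.88452888e-01,  1.38146276e-02]), 'tool_pos': array([0.54140552, 0.11664188, 0.17686868]), 'eef_rot': array([ 0.9900104 , -0.14097045, -0.00239316,  0.00100421]), 'contact_force': array([ 0.31336938, -0.23917322, -0.53560067]), 'moment': array([ 0.02678012, -0.04613036,  0.01248335]), 'finger_force': 0.0, 'opening': 0.0043422109884586986}
[[ 8.30394667e-04 -9.57170941e-01 -2.89522193e-01  7.49450308e-02]
 [ 9.99999412e-01  5.93085040e-04  9.07393008e-04 -4.61752014e-04]
 [-6.96818939e-04 -2.89522776e-01  9.57170871e-01 -1.45042151e-01]
 [ 0.00000000e+00  0.00000000e+00  0.00000000e+00  1.00000000e+00]] [[306.47045847   0.         281.84666392]
 [  0.         306.47045847 211.51491221]
 [  0.           0.           1.        ]]
('blue', np.int32(1011), array([166.64589515, 204.98318497]))
('blue', np.int32(1094), array([480.18281536, 205.61243144]))
('green', np.int32(912), array([273.21491228, 205.47368421]))
('orange', np.int32(831), array([376.08423586, 207.19855596]))
```

View pics/w1.png

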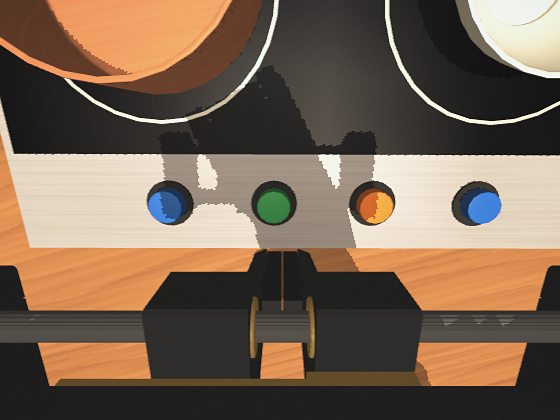

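The wrist view shows the four keys in a row, level in the picture: blue (168,205), green (273,205), orange (376,207), blue (480,206). The fingers are closed, with the pan beyond the keys on the left.

```bash
cat >> h.py <<'E'
def look():
    s=get_state();d=snapshot('wrist');M=np.array(d['mount']);Rt=R.from_quat(s['eef_rot']);T=np.eye(4);T[:3,:3]=Rt.as_matrix();T[:3,3]=s['tool_pos'];C=T@M
    print(s['clock'],s['tool_pos'].round(4),s['contact_force'].round(1), Rt.as_matrix()[:,2].round(4))
    for n,a,c in blobs(d['frame'],amin=200):
        p=cast(c,d['mtx'],C[:3,3],C[:3,:3],.066);print(n,a,c.round(1),p.round(4),'tool d',Rt.inv().apply(p-s['tool_pos']).round(4))
    return d
E
python3 -c "
from h import *
look()"
```

```text
3.075 [0.5426 0.1168 0.1783] [-0.4 -0.1 -0.7] [-2.e-03 -6.e-04 -1.e+00]
blue 998 [168.2 206.1] [0.5721 0.2115 0.066 ] tool d [ 0.002  -0.0993  0.1121]
blue 1087 [479.9 206.8] [ 0.4955 -0.0497  0.066 ] tool d [0.0015 0.1729 0.1125]
green 905 [274.1 206.6] [0.5459 0.123  0.066 ] tool d [ 0.0016 -0.007   0.1122]
orange 825 [376.2 208.3] [0.5194 0.0376 0.066 ] tool d [0.     0.0824 0.1124]
```

```bash
python3 -m jog '[[[0.001,-0.0075,0.02,0,0,0],[0,0,0.03,0,0,0],[0,0,0.03,0,0,0],[0,0,0.015,0,0,0],[0,0,0.005,0,0,0],[0,0,0,0,0,0],[0,0,0,0,0,0]]]'; python3 - <<'E'
from h import *
d=look();cv2.imwrite('pics/w2.png',d['frame'][:,:,::-1])
E
```

```text
clock: 4.0
tool_pos: [0.547, 0.124, 0.0796]
eef_rot: [0.99, -0.141, 0.001, -0.0]
contact_force: [0.1, 0.7, 0.2]
opening: 0.004
finger_force: 0.0
4.0 [0.547  0.124  0.0796] [0.1 0.7 0.2] [ 1.9e-03  4.0e-04 -1.0e+00]
blue 2412 [123.4 255.1] [0.5732 0.2099 0.066 ] tool d [ 0.0011 -0.0898  0.0137]
green 791 [284.1 241.3] [0.5559 0.1204 0.066 ] tool d [0.0096 0.001  0.0136]
orange 1798 [440.8 259.9] [0.5203 0.038  0.066 ] tool d [-0.0016  0.09    0.0135]
```

View pics/w2.png

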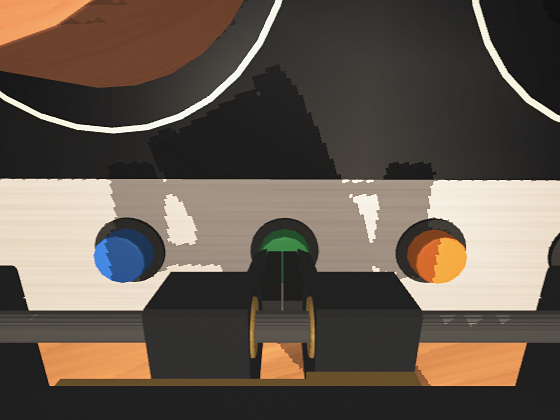

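The fingertips (282,255) sit centred on the green cap, so I'll press now in small steps.

```bash
python3 -m jog '[[[0,0.001,0.005,0,0,0],[0,0,0.003,0,0,0],[0,0,0.002,0,0,0],[0,0,0.002,0,0,0],[0,0,0.002,0,0,0],[0,0,0,0,0,0]]]'|sed -n '2p;4p'; python3 -m jog '[[[0,0,0.002,0,0,0],[0,0,0.002,0,0,0],[0,0,0.002,0,0,0],[0,0,0,0,0,0]]]'|sed -n '1,4p'
```

```text
tool_pos: [0.546, 0.1228, 0.0648]
contact_force: [-1.2, 0.3, 2.6]
clock: 5.3
tool_pos: [0.546, 0.1229, 0.0585]
eef_rot: [0.99, -0.141, -0.0, 0.0]
contact_force: [-0.5, -0.1, 3.1]
```

```bash
python3 -m jog '[[[0,0,0.002,0,0,0],[0,0,0.001,0,0,0],[0,0,0,0,0,0]]]'|sed -n '2p;4p'; python3 -m jog '[[[0,0,0.001,0,0,0],[0,0,0,0,0,0]]]'|sed -n '2p;4p'
```

```text
tool_pos: [0.546, 0.1229, 0.0559]
contact_force: [-1.6, 0.6, 6.6]
tool_pos: [0.546, 0.1229, 0.0551]
contact_force: [-1.6, -0.2, 7.5]
```

Force has risen to 7.5 N at z=0.055, so the green key is fully in. Next is the left blue key.

```bash
python3 -m jog '[[[0,0,-0.015,0,0,0],[0,0,-0.025,0,0,0],[0,-0.034,0,0,0,0],[0,-0.04,0,0,0,0],[0,-0.02,0,0,0,0],[0,0,0.015,0,0,0],[0,0,0,0,0,0],[0,0,0,0,0,0]]]'|sed -n '1,4p'; python3 - <<'E'
from h import *
d=look();cv2.imwrite('pics/w3.png',d['frame'][:,:,::-1])
E
```

```text
clock: 6.92
tool_pos: [0.5719, 0.2107, 0.0793]
eef_rot: [0.99, -0.142, -0.001, 0.001]
contact_force: [-0.4, 0.4, 0.7]
6.925 [0.5719 0.2107 0.0793] [-0.4  0.4  0.7] [-0.0013 -0.002  -1.    ]
blue 951 [275.5 243. ] [0.5813 0.2119 0.066 ] tool d [ 0.0087 -0.0039  0.0133]
green 1880 [433.5 251.6] [0.5513 0.1281 0.066 ] tool d [0.0035 0.085  0.0135]
```

View pics/w3.png

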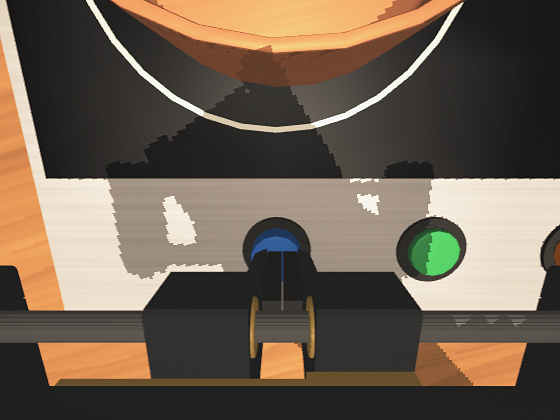

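The fingers sit about 4 mm right of the left blue cap's centre (276,243), and the green cap (433,252) is visibly sunk. I'll shift −4 mm in tool y and press.

```bash
python3 -m jog '[[[0,-0.004,0.002,0,0,0],[0,0,0.006,0,0,0],[0,0,0.003,0,0,0],[0,0,0.003,0,0,0],[0,0,0.002,0,0,0],[0,0,0.002,0,0,0],[0,0,0.002,0,0,0],[0,0,0,0,0,0]]]'|sed -n '2p;4p'; python3 -m jog '[[[0,0,0.002,0,0,0],[0,0,0.001,0,0,0],[0,0,0,0,0,0]]]'|sed -n '2p;4p';python3 -m jog '[[[0,0,0.001,0,0,0],[0,0,0,0,0,0]]]'|sed -n '2p;4p'
```

```text
tool_pos: [0.5732, 0.2169, 0.0596]
contact_force: [-1.7, 0.7, 2.1]
tool_pos: [0.5732, 0.2169, 0.0567]
contact_force: [-1.3, -1.3, 4.9]
tool_pos: [0.5733, 0.2169, 0.0559]
contact_force: [-2.0, -0.9, 5.9]
```

```bash
python3 -m jog '[[[0,0,0.001,0,0,0],[0,0,0,0,0,0]]]'|sed -n '2p;4p'; python3 -m jog '[[[0,0,-0.015,0,0,0],[0,0,-0.03,0,0,0],[0,0.045,0,0,0,0],[0,0.05,0,0,0,0],[0,0.05,0,0,0,0],[0,0.04,0,0,0,0],[0,0,0.02,0,0,0],[0,0,0,0,0,0],[0,0,0,0,0,0]]]'|sed -n '1,4p'; python3 - <<'E'
from h import *
d=look();cv2.imwrite('pics/w4.png',d['frame'][:,:,::-1])
E
```

```text
tool_pos: [0.5733, 0.2169, 0.0552]
contact_force: [-3.0, -0.2, 8.4]
clock: 9.98
tool_pos: [0.5223, 0.0401, 0.0802]
eef_rot: [0.99, -0.141, 0.001, -0.0]
contact_force: [-0.4, -0.6, 0.6]
9.975 [0.5223 0.0401 0.0802] [-0.4 -0.6  0.6] [ 1.2e-03  5.0e-04 -1.0e+00]
blue 2412 [448.7 255.8] [ 0.4967 -0.0507  0.066 ] tool d [0.0006 0.0944 0.0141]
blue 283 [  4.6 252.3] [0.5685 0.1904 0.066 ] tool d [ 0.0025 -0.1572  0.0144]
green 1847 [140.1 251.5] [0.5477 0.1165 0.066 ] tool d [ 0.0031 -0.0804  0.0143]
orange 507 [290.3 245.3] [0.5278 0.0339 0.066 ] tool d [0.007  0.0044 0.0142]
```

View pics/w4.png

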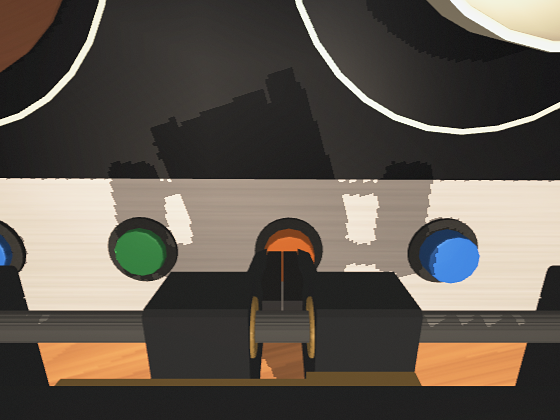

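The orange cap (290,245) is about 4 mm to the right of the fingers. The right blue cap (449,256) is untouched, and the green cap is sunk.

```bash
python3 -m jog '[[[0,0.004,0.003,0,0,0],[0,0,0.006,0,0,0],[0,0,0.003,0,0,0],[0,0,0.003,0,0,0],[0,0,0.002,0,0,0],[0,0,0.002,0,0,0],[0,0,0.002,0,0,0],[0,0,0,0,0,0]]]'|sed -n '2p;4p'; python3 -m jog '[[[0,0,0.002,0,0,0],[0,0,0.001,0,0,0],[0,0,0,0,0,0]]]'|sed -n '2p;4p';python3 -m jog '[[[0,0,0.001,0,0,0],[0,0,0,0,0,0]]]'|sed -n '2p;4p'
```

```text
tool_pos: [0.5204, 0.0355, 0.0586]
contact_force: [-1.3, 1.1, 2.9]
tool_pos: [0.5205, 0.0356, 0.0559]
contact_force: [-0.7, 1.0, 6.3]
tool_pos: [0.5204, 0.0355, 0.0551]
contact_force: [-1.3, 0.6, 8.3]
```

```bash
python3 -m jog '[[[0,0,-0.015,0,0,0],[0,0,-0.03,0,0,0],[0,0,-0.04,0,0,0],[0,0,-0.04,0,0,0],[0,0,0,0,0,0],[0,0,0,0,0,0]]]'|sed -n '1,4p'; python3 - <<'E'
from h import *
d=look();cv2.imwrite('pics/w5.png',d['frame'][:,:,::-1])
E
```

```text
clock: 12.4
tool_pos: [0.5203, 0.0354, 0.1797]
eef_rot: [0.99, -0.141, -0.0, 0.0]
contact_force: [0.6, 0.2, -0.2]
12.4 [0.5203 0.0354 0.1797] [ 0.6  0.2 -0.2] [-1.e-04 -1.e-04 -1.e+00]
blue 863 [ 78.7 205.9] [0.5717 0.2061 0.066 ] tool d [ 0.0017 -0.1783  0.1137]
blue 978 [385.8 208.1] [ 0.4946 -0.0521  0.066 ] tool d [-0.0002  0.0912  0.1137]
green 809 [182.3 206.2] [0.5461 0.119  0.066 ] tool d [ 0.0015 -0.0875  0.1137]
orange 757 [280.5 206.9] [0.5215 0.0364 0.066 ] tool d [ 0.0009 -0.0014  0.1137]
```

View pics/w5.png

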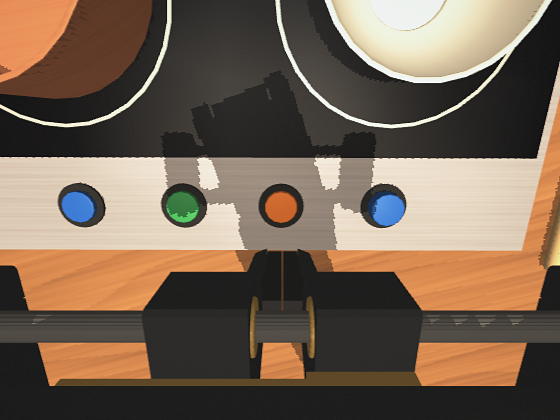

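The left blue (79,206), green (182,206) and orange (280,207) caps sit low in their mounts; the right blue one (386,208) still stands proud. The arm is clear of everything.

```bash
python3 -c "
from plant import *
print(finish_job())"
```

```text
the job is handed in; nothing more can be done
None
```

I pressed green, then left blue (the saucepan's side), then orange, each fully in at no more than about 8.4 N, left the right blue key and everything else untouched, and handed the job in at about 12.4 s; no verdict came back.

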